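Gauge a keyway and tally the verdict

ROBOT

A 6-joint arm with a two-finger parallel gripper is mounted at the origin on a cart in front of the work surface, level with it; the furniture and walls round the work are solid. World frame = base frame: x ahead of the robot, y to its left, z up, the work surface at z = 0. Lengths are in mm, angles in rad, forces in N, time in s.
With the tool pointing down it reaches from about 350 to 875 mm from the base axis. Payload 4.2 kg.
Tool frame: the origin (TCP) lies midway between the tips of the shut fingers; the grasp point (between the pads) lies 19 mm behind it; z points along the fingers, y is the line along which they close (so a half turn about z gives the same grasp; the last joint's range is limited). The gripper opens to 85 mm and grips with 20 to 120 N. Pads are 22 mm wide; open, the fingers measure 114 mm over their backs; the gripper's body (76 mm by 85 mm) begins 54 mm behind the grasp point. The pads swing forward as they close: fully open they stand 13 mm farther back than shut.
Start: joints at [1.552, 0.385, 0.008, 0, -1.194, -0.259], TCP at [171.368, 601.026, 231.312] pointing down, gripper open.
Joint ranges: [-3.14, 3.14], [-1.21, 2.06], [-1.07, 1.41], [-3.16, 2.05], [-2.99, -0.16], [-3.1, 3.1]. Speed limits (rad/s): [2.79, 2.79, 3.14, 3.14, 3.14, 3.14].

INTERFACE

Orientations are given as a unit quaternion [x, y, z, w].
In Python, from bench import arm, eyes, nets gives the robot as it stands.
- The arm moves only by the tool apply_moves, never from a script. Its arguments are lists of equal length, an entry for each row: "delta_rot": the turn, a rotation vector about the tool's x, y, z as a fraction of full scale, a list of three; "xyz": the shift along the tool's x, y, z as a fraction of full scale, a list of three; "hand": the gripper command: -1 is fully open, 1 is shut, values between are in proportion. In form: {"delta_rot": [[ax, ay, az], ...], "xyz": [[dx, dy, dz], ...], "hand": [hand, ...]}. A call has 1 to 20 rows; each row shifts and turns the commanded pose from where the row before left it, along the tool's axes as they then stand; what a row does not reach is not made up. Full scale, the value 1, is 0.025 m for a shift and 6 degrees for a turn. A row lasts 1/12 s, in which the tool goes at most 41.7 mm and 7.16 degrees, less where a joint would pass 70% of its speed; a pose out of reach is approached as far as the arm can. A call with a number of a shift or a turn outside -1 to 1 is refused whole. A call with a gripper value outside its range is refused whole. The fingers move at their own pace and stop on an object; the grip force is fixed at half the most. Time passes only in rows, so rows that do not move let the fingers close. It gives the time, the measured TCP pose, the force, the opening and the grip force at its end, in the units of the state.
- arm.read_state(): the state, without advancing time (a new reading comes with each control period).
- eyes.get_image(name): name is "scene" or "top" or "wrist"; returns a dict with "frame" (400x640x3 uint8, red, green, blue), "range_z" (400x640 float32, mm along the optical axis (not along the pixel's ray), 0 where there is no reading), "camera_matrix" (3x3 intrinsics, pixels), "R" (3x3) and "t" (3): a world point X has camera coordinates R X + t; the wrist camera has in their place "hand_eye" (4x4, takes a point from camera to tool coordinates, whose origin is the TCP and whose axes are the flange's). Camera axes: x right, y down, z forward; pixel columns grow to the right and rows downward; lengths in mm; the calibration is good to about 2 mm. The wrist camera is an equidistant fisheye: a pixel r from the principal point sees the ray r / f radians off the axis. A picture is of the moment at which its call begins: read the wrist's pose just before it.
- arm.job_done(): hands the job in; it is judged then, once.
Trained networks look in a picture, given as the dict that the camera call returned (one of the last four; its "shot" number tells which), for a name from the list of things; names that differ only in an ending like _2 or _b are one class to them, and where a whole thing is asked for, a point or a joint stands for the part that bears it (a point fixed in the world has none). Each returns a list of dicts, best first, with "score" (0 to 1); they miss things now and then, are a little off and sometimes report something else, mostly with a low value. They report only what shows in the picture. A call takes as long as a camera call. They do not tell look-alikes from the thing itself.
- nets.look_for(name, picture): "bbox" ([left, top, right, bottom] in pixels, round what is visible of it).
- nets.masks_of(name, picture): "region" (400x640 bool, what is visible of it) and "bbox" ([left, top, right, bottom] in pixels, round what is visible of it).
The state is a dict: "clock": time; "joints": joint angles; "joint_vel": joint speeds; "joint_efforts": joint torques, N m; "position": TCP position; "ee_rot": TCP orientation; "contact_force": force on the tool from outside, world axes, zero at the start; "wrist_torque": the same for the moment, N m; "gripper_width": finger opening in mm; "grasp_force": force on a finger pad.
Only numpy, scipy, OpenCV 4.12 (cv2) and the standard library are available. Lean on these libraries where they do the work, as an engineer would, in place of code of your own. Each camera call takes 0.05 s, during which the arm holds its last target. There are 200 camera calls.

TASK

Take the blue depth gauge off its stand, set it square across the keyway in the steel block with its sprung probe in the groove, and press it gently down until its base sits flat; let go and leave it standing there. Read the depth, then push the black tally grip fully home to the green tag if the keyway is 12 mm deep or more, or to the red tag if it is shallower. Leave the tape measure, spanner and duct collar alone.

Things in the scene. Friction and masses are not known exactly. Their poses are not given: they have to be found in the camera images.
- gauge_grip (a point): loose depth gauge, 0.5 kg, upright: steel base 86 (x) x 34 (y) x 12 mm, blue body 40 (x) x 26 (y) x 56 mm on it, dark cap 24 mm across; 70 mm tall in all. Point: on its centre line, 42 mm above the base's underside; grip the body here across its 26 mm (along gauge y). A probe 8 mm across stands 21 mm out of the middle of the underside when free. It may stand either way round.
- gauge_probe (a joint): how far the probe is pushed up into the gauge, m: 0 free to 0.0185. With the base flat, keyway depth = 0.021 - this. Spring and friction need 6.5 N, more than the gauge's weight, so it must be pressed; pressed flat and let go, it stays flat. A black pointer on the white faces (gauge -x, +x) rises with it past a green band (12 mm or deeper), then a red one (shallower).
- key_block: fixed steel block 110 (x) x 120 (y) x 44 mm high, origin at the centre of its underside, z up. A keyway 16 mm wide, open at both ends, runs along block y through the middle of its flat top (block x = 0). Its depth differs every time, 6 to 18 mm. The gauge's base goes along block x, across it.
- gauge_stand: fixed aluminium stand 104 (x) x 56 (y) x 34 mm high on which the gauge stands at first, base along stand x, its probe hanging in a square well 22 mm wide; origin at the centre of its underside
- tally (a joint): position of the tally grip along its track, m: 0 at the end on track -y, 0.12 at the end on track +y; about the middle at the start. Slides with about 1.5 N of friction and stays where it is left.
- tally_top (a point): centre of the top of the black tally grip, a block 28 (x) x 20 (y, along the track) x 40 mm high, its top 54.5 mm above the bench; it slides along an aluminium track 40 x 170 x 14 mm. Axes: y along the track.
- ok_tag: green disc, 34 mm across and 6 mm high, fixed on the bench just past one end of the tally track (which end differs), 110 mm from the track's middle; the grip's centre is 50 mm from it when fully home at that end. It stands for a keyway of 12 mm or deeper.
- rework_tag: red disc of the same size past the other end of the track, likewise 50 mm from the grip's centre when that is fully home there. It stands for a keyway shallower than 12 mm.
- tape_measure: bystander: yellow tape measure, 34 x 84 x 65 mm, origin at the centre of its underside
- spanner: bystander: steel spanner lying flat, 38 x 220 (y) x 9 mm
- collar: bystander: black duct collar on its square flange, 128 x 128 x 48 mm, origin at the centre of its underside
Mind the look-alikes: they are no part of the job. What is shaped like the part that bears gauge_grip but orange or turquoise is not meant.

How it is judged (in metres and radians):
On the way:
1. the gauge sits flat across the keyway with its probe on the bottom, before the tally grip has been brought near either end (z of gauge_grip in the frame of key_block between 0.083 and 0.088 m and angle between gauge_grip's own z axis and vertical below 0.04 rad and x of gauge_grip in the frame of key_block between -0.01 and 0.01 m and y of gauge_grip in the frame of key_block between -0.045 and 0.045 m and angle between the x axis of gauge_grip and the x axis of key_block, either way round below 0.2 rad and value of joint gauge_probe above 0.0015 m and horizontal distance between tally_top and ok_tag above 0.075 m and horizontal distance between tally_top and rework_tag above 0.075 m), for 0.3 s.
At the end, for the whole second after the job is handed in: Gauge released, upright within 0.04 rad, base flat on the block within 2 mm, within 10 mm of the keyway's centre line, 45 mm of its middle, square within 0.2 rad. Tally grip within 8 mm of home at the green tag if 12 mm or deeper, at the red if shallower; either within 1 mm of the limit (z of gauge_grip in the frame of key_block between 0.083 and 0.088 m and angle between gauge_grip's own z axis and vertical below 0.04 rad and x of gauge_grip in the frame of key_block between -0.01 and 0.01 m and y of gauge_grip in the frame of key_block between -0.045 and 0.045 m and angle between the x axis of gauge_grip and the x axis of key_block, either way round below 0.2 rad and value of joint gauge_probe above 0.0015 m and contact force between the fingers and gauge below 0.1 N and ((value of joint gauge_probe below 0.01 m and horizontal distance between tally_top and ok_tag below 0.058 m) or (value of joint gauge_probe above 0.008 m and horizontal distance between tally_top and rework_tag below 0.058 m))); the robot touches nothing.
It fails at once if the gauge is pressed on the block with more than 80 N (contact force between gauge and key_block above 80 N).
It fails at once if the gauge is tipped over (more than 0.7 rad) (angle between gauge_grip's own z axis and vertical above 0.7 rad).
It fails at once if the tape measure is shifted by more than 40 mm (distance of tape_measure from where it was at the start of the episode above 0.04 m).
It fails at once if the spanner is shifted by more than 40 mm (distance of spanner from where it was at the start of the episode above 0.04 m).
It fails at once if the duct collar is shifted by more than 40 mm (distance of collar from where it was at the start of the episode above 0.04 m).
It also fails if it takes over 48 s, if anything falls off the work surface, if the arm or the gripper's body presses on something with over 40 N, if the wrist force passes 120 N, or if a joint passes its speed limit or range.

## Working session

There is one attempt and no reset: what is moved stays moved. The work goes in short steps, Python scripts to look and compute and a tool call to move; the robot and the scene stay as the last step left them, time stands still between calls to the robot, and variables do not carry over. Pictures are saved under pics/ and viewed, at most 10 in all, crops included, and the job is handed in when it is done.

Besides the shell and the picture viewer there is one more tool, called after "Request:" by a JSON object that holds its "api" and its "payload". apply_moves: Moves the arm, as the interface text tells. Its arguments: {"type":"object","properties":{"delta_rot":{"type":"array"},"xyz":{"type":"array"},"hand":{"type":"array"}},"required":["delta_rot","xyz","hand"]}

```bash
ls; mkdir -p pics
cat > h.py <<'E'
import numpy as np, cv2
from bench import arm, eyes, nets
def world(p,mask=None):
    Z=p["range_z"].astype(float);K=np.array(p["camera_matrix"]);v,u=np.mgrid[:400,:640]
    P=np.stack([(u-K[0,2])/K[0,0]*Z,(v-K[1,2])/K[1,1]*Z,Z],-1)
    W=(P-np.array(p["t"]).ravel())@np.array(p["R"])
    W[Z<=0]=np.nan
    return W
def save(n,f): cv2.imwrite("pics/"+n,cv2.cvtColor(f,cv2.COLOR_RGB2BGR))
E
python3 - <<'E'
from h import *
print(arm.read_state())
a=eyes.get_image("top");b=eyes.get_image("scene")
np.savez("a.npz",W=world(a),f=a["frame"]);np.savez("b.npz",W=world(b),f=b["frame"])
save("top.png",a["frame"]);save("scene.png",b["frame"])
for p,n in((a,"top"),(b,"scene")):
  W=world(p)
  for k in["gauge_grip","key_block","gauge_stand","tally_top","ok_tag","rework_tag","tape_measure","spanner","collar"]:
    for d in nets.masks_of(k,p)[:3]:
      m=d["region"];w=W[m];w=w[~np.isnan(w[:,0])]
      print(n,k,round(d["score"],2),np.round(d["bbox"]),np.round(np.median(w,0)),np.round(np.percentile(w[:,2],95)),np.round(p["frame"][m].mean(0)))
E
```

```text
pics
{'clock': 0.0, 'joints': array([ 1.55159828e+00,  3.85567691e-01,  6.61712545e-03, -5.22218958e-04,
       -1.19400985e+00, -2.58591894e-01]), 'joint_vel': array([-0.00041274, -0.00016672, -0.0015052 , -0.00175502, -0.00045846,
        0.00063083]), 'joint_efforts': array([ 1.56611291e-04, -3.92290020e+01,  1.88393390e+01,  4.18633461e+00,
       -4.62568642e-03,  5.26199585e-06]), 'position': array([171.21418939, 600.47402322, 230.20802143]), 'ee_rot': array([ 9.90355640e-01, -1.38544131e-01, -1.11744351e-04,  1.10328092e-03]), 'contact_force': array([ 0.24152209,  0.04945291, -0.42469349]), 'wrist_torque': array([ 0.00754   ,  0.00172485, -0.06506246]), 'grasp_force': 0.0, 'gripper_width': 85.29263209779499}
top gauge_grip 0.85 [251. 235. 281. 268.] [368. 280.  28.] 36.0 [211. 150.  52.]
top gauge_grip 0.83 [284. 188. 293. 225.] [491. 195.  49.] 106.0 [166. 175. 188.]
top gauge_grip 0.77 [171. 118. 208. 150.] [702. 487.  27.] 36.0 [ 48. 168. 165.]
top key_block 0.59 [375. 183. 427. 235.] [ 473. -123.   43.] 49.0 [205. 206. 207.]
top gauge_stand 0.7 [384. 145. 395. 155.] [653. 
[... 867 characters left out ...]
 205.] [481. 189.  62.] 105.0 [106. 119. 130.]
scene key_block 0.86 [357. 230. 398. 272.] [ 462. -127.   45.] 49.0 [186. 191. 187.]
scene key_block 0.49 [369. 195. 380. 206.] [654.   9.  47.] 58.0 [46. 51. 49.]
scene gauge_stand 0.52 [292. 197. 320. 220.] [464. 174.  27.] 38.0 [161. 162. 159.]
scene tally_top 0.65 [371. 194. 378. 204.] [654.   7.  45.] 58.0 [45. 50. 48.]
scene tally_top 0.22 [394. 217. 402. 225.] [ 649. -100.    8.] 12.0 [214.  54.  47.]
scene tape_measure 0.71 [337. 210. 364. 230.] [511.  14.  43.] 67.0 [138. 114.  29.]
scene spanner 0.7 [411. 235. 468. 275.] [ 604. -293.    7.] 12.0 [181. 187. 185.]
scene collar 0.8 [292. 157. 328. 186.] [651. 312.  16.] 50.0 [39. 41. 40.]
```

Run:
```python
from h import *
f=np.load("a.npz")["f"]
c=cv2.resize(f[110:285,150:510],(800,389),interpolation=cv2.INTER_CUBIC)
save("topc.png",c)
```

```text
(no output)
```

View pics/topc.png

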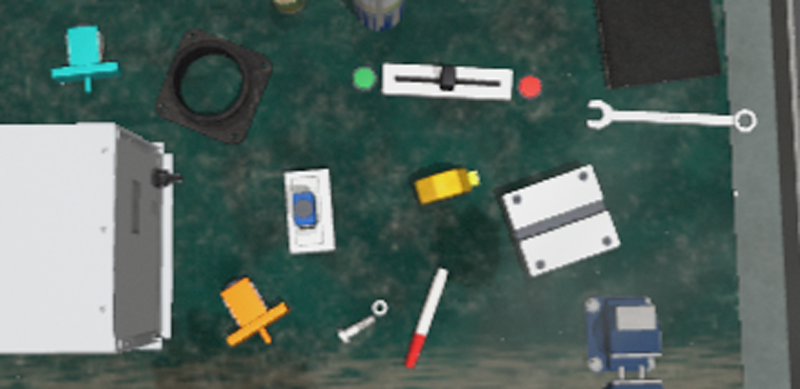

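The crop shows the blue gauge on its stand at crop (305,208), the keyway block at (560,220), the tally at (447,78) with green on the left (+y) and red on the right (-y), and a tall white cabinet at the left edge. Next I'll measure them.

Run:
```python
from h import *
for n in"ab":
  d=np.load(n+".npz");W=d["W"];f=d["f"].astype(int);x,y,z=W[...,0],W[...,1],W[...,2]
  def box(m,l):
    p=W[m][:,:2].astype(np.float32)
    if len(p)<5: print(n,l,len(p));return
    r=cv2.minAreaRect(p);print(n,l,len(p),"med",np.round(np.median(W[m],0),1),"rect",np.round(r[0],1),np.round(r[1],1),round(r[2],1))
  near=lambda cx,cy,R:(abs(x-cx)<R)&(abs(y-cy)<R)
  box(near(480,188,75)&(z>28)&(z<42),"stand top")
  box(near(480,188,75)&(z>42)&(z<54),"gauge base")
  box(near(480,188,75)&(z>85),"gauge top")
  box(near(480,188,75)&(z>99),"gauge cap")
  box(near(470,-125,90)&(z>38)&(z<52),"block top")
  box(near(655,10,40)&(z>45),"tally top")
  box(near(655,10,110)&(z>9)&(z<20),"track")
  box((abs(x-660)<60)&(abs(y)<160)&(f[...,1]>f[...,0]+50)&(f[...,1]>f[...,2]+30)&(z<16),"green")
  box((abs(x-650)<60)&(abs(y+96)<60)&(f[...,0]>f[...,1]+60)&(f[...,0]>f[...,2]+60),"red")
  box((x>300)&(x<700)&(y>230)&(z>120),"cabinet"); print(np.nanmax(z[(x>300)&(x<700)&(y>230)&(y<700)]) )
  m=(x>300)&(x<900)&(y>-350)&(y<700)&(z>110); print("tall hist",np.nanmin(y[m]),np.nanmin(x[m]),np.nanmax(x[m]))
```

```text
a stand top 352 med [493.8 182.6  34. ] rect [494.5 196.8] [104.2  56.4] 3.0
a gauge base 185 med [482.9 195.5  46.3] rect [493.2 198. ] [84.  33.8] 1.6
a gauge top 144 med [493.8 197.7 101.2] rect [493.3 199.2] [25.1 41.2] 89.7
a gauge cap 97 med [493.7 199.8 102.9] rect [493.3 199.1] [37.3 23.2] 5.8
a block top 1380 med [ 473.7 -125.5   43.9] rect [ 473.6 -126. ] [110.1 121.3] 18.0
a tally top 71 med [660.6  12.5  53.8] rect [662.   13.3] [20. 29.] 86.1
a track 697 med [660.5  16.7  14.1] rect [654.3  16.6] [264.8 130.3] 61.8
a green 72 med [669.7 124.4   5.4] rect [671.  123.4] [26. 25.] 40.6
a red 75 med [653.4 -95.4   6. ] rect [652.6 -97.1] [26.8 26.2] 85.8
a cabinet 19209 med [459.4 583.3 277.3] rect [460.5 600.4] [423.9 250.1] 88.8
286.8789877650692
tall hist -349.88190240912735 314.6766192222753 899.9954393324471
b stand top 172 med [473.6 178.8  35.5] rect [493.4 195.7] [111.3  60.9] 1.6
b gauge base 98 med [470.3 188.3  47.8] rect [490.2 192.3] [34.  85.8] 81.1
b gauge top 93 med [484.9 194.4 100.6] rect [492.  198.6] [42.9 28. ] 3.4
b gauge cap 50 med [490.1 196.2 104.4] rect [490.9 197.6] [38.  24.1] 1.8
b block top 934 med [ 467.  -128.4   45.7] rect [ 471.9 -126.3] [117.9 120. ] 17.7
b tally top 41 med [658.    9.8  54.6] rect [659.4  13.1] [22.3 30.7] 87.1
b track 370 med [657.5   5.6  15.4] rect [689.   22.2] [162.8 212.4] 16.6
b green 31 med [667.2 121.2   7.5] rect [668.2 121.3] [26.2 27.1] 53.3
b red 38 med [650.2 -98.9   7.7] rect [650.5 -98.4] [29.2 23.7] 64.4
b cabinet 11419 med [424.9 612.3 267.4] rect [ 467.4 1447.8] [2128.9  269.2] 89.7
285.6007640320306
tall hist -349.97342725062975 311.92189122056504 899.9885435310646
```

```bash
python3 - <<'E'
from h import *
d=np.load("a.npz");W=d["W"];z=W[...,2]
m=((z>75)&(abs(W[...,0])<1000)&(abs(W[...,1])<1000)).astype(np.uint8)
n,L,s,c=cv2.connectedComponentsWithStats(m)
for i in range(1,n):
  if s[i][4]>15:
    w=W[L==i];print(s[i],np.round(np.nanmin(w,0)),np.round(np.nanmax(w,0)))
E
python3 - <<'E'
import cv2
f=cv2.imread("pics/scene.png");cv2.imwrite("pics/s2.png",cv2.resize(f[60:,100:],(800,504)))
E
```

```text
[    0     0   526    67 30866] [ 798. -352.   76.] [941. 814. 497.]
[  600     0    40   400 10262] [ -51. -707.   75.] [1000. -695.  251.]
[308  83  25  35 727] [733.  67.  76.] [794. 132. 237.]
[270  92  16  19 228] [758. 198.  76.] [803. 240. 114.]
[   26   165   207   105 19622] [332. 352.  75.] [589. 814. 287.]
[282 196  11  16 149] [473. 185.  76.] [514. 212. 110.]
[422 247  26  24 541] [ 302. -231.   75.] [ 365. -168.  119.]
[424 278  25  18 373] [ 234. -232.   75.] [ 279. -169.  111.]
[  17  328  126   72 4970] [111. 525. 243.] [217. 668. 594.]
[ 342  354   52   46 2011] [-14. -59.  86.] [ 95.  61. 245.]
```

View pics/s2.png

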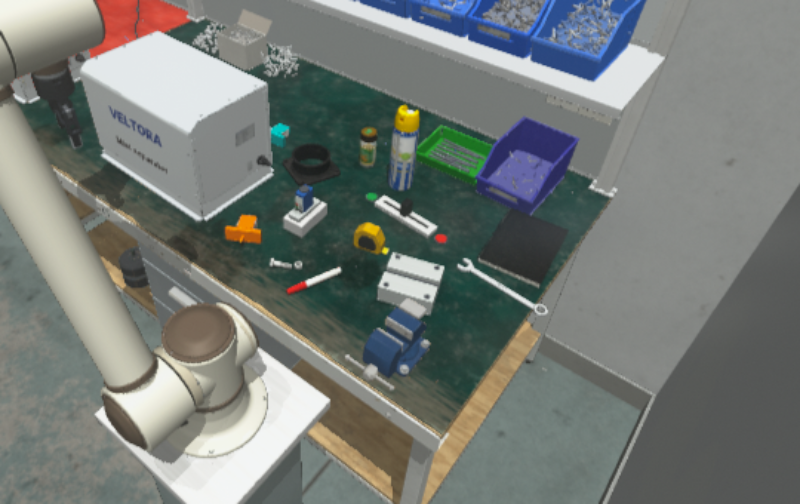

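The scene shows the cabinet (287 mm high) between the start pose and the gauge, and the shelf behind the work at x > 798. I'll rise above the cabinet first.

Request:
{"api": "apply_moves", "payload": {"delta_rot": [[0, 0, 0], [0, 0, 0], [0, 0, 0], [0, 0, 0], [0, 0, -0.77], [0, 0, -0.77], [0, 0, -0.77], [0, 0, -0.77], [0, 0, 0]], "xyz": [[0, 0, -1], [0, 0, -1], [0, 0, -1], [0, 0, -1], [0, 0, -1], [0, 0, -1], [0, 0, -1], [0, 0, -1], [0, 0, 0]], "hand": [-1, -1, -1, -1, -1, -1, -1, -1, -1]}}

```text
clock: 1.75
position: [172.2, 602.0, 437.6]
ee_rot: [1.0, 0.023, 0.002, -0.005]
contact_force: [-1.0, -0.5, 0.9]
gripper_width: 85.5
grasp_force: 0.0
```

```bash
cat >> h.py <<'E'
from scipy.spatial.transform import Rotation as Ro
def go(x,y,z,th=None):
    s=arm.read_state();R=Ro.from_quat(s["ee_rot"]).as_matrix();t=np.degrees(np.arctan2(R[1,0],R[0,0]))
    print("clock",round(s["clock"],2),"pos",np.round(s["position"],1),"th",round(t,2),"tilt",np.round(R[:2,2],4),"F",np.round(s["contact_force"],1),"w",round(s["gripper_width"],1),"gf",round(s["grasp_force"],1),"j",np.round(s["joints"],2))
    d=np.array([x,y,z])-s["position"]
    print("units now-frame",np.round(R.T@d/25,2))
    if th is not None:
        a=t-th;R2=Ro.from_euler("z",th,degrees=True).as_matrix()@np.diag([1,-1,-1]);print("turn units z",round(a/6,2),"units after turn",np.round(R2.T@d/25,2))
E
python3 -c "from h import *;go(494,199,430,2.5)"
```

```text
clock 1.75 pos [172.2 602.  437.6] th 2.68 tilt [0.0029 0.0105] F [-1.  -0.5  0.9] w 85.5 gf 0.0 j [ 1.55  0.33  0.42  0.   -1.65  0.07]
units now-frame [12.1  16.71  0.17]
turn units z 0.03 units after turn [12.16 16.67  0.3 ]
```

Request:
{"api": "apply_moves", "payload": {"delta_rot": [[0, 0, 0], [0, 0, 0], [0, 0, 0], [0, 0, 0], [0, 0, 0], [0, 0, 0], [0, 0, 0], [0, 0, 0], [0, 0, 0], [0, 0, 0], [0, 0, 0], [0, 0, 0], [0, 0, 0], [0, 0, 0], [0, 0, 0], [0, 0, 0], [0, 0, 0], [0, 0, 0], [0, 0, 0], [0, 0, 0]], "xyz": [[0.72, 0.98, 0], [0.72, 0.98, 0], [0.72, 0.98, 0], [0.72, 0.98, 0], [0.72, 0.98, 0], [0.72, 0.98, 0], [0.72, 0.98, 0], [0.72, 0.98, 0], [0.72, 0.98, 0], [0.72, 0.98, 0], [0.72, 0.98, 0], [0.72, 0.98, 0], [0.72, 0.98, 0], [0.72, 0.98, 0], [0.72, 0.98, 0], [0.72, 0.98, 0], [0.7, 0.98, 0], [0, 0, 0], [0, 0, 0], [0, 0, 0]], "hand": [-1, -1, -1, -1, -1, -1, -1, -1, -1, -1, -1, -1, -1, -1, -1, -1, -1, -1, -1, -1]}}

```text
clock: 3.42
position: [495.1, 198.6, 431.0]
ee_rot: [1.0, 0.022, -0.0, -0.0]
contact_force: [-0.2, 0.5, 0.5]
gripper_width: 85.7
grasp_force: 0.0
```

```bash
python3 -c "from h import *;go(494,198.8,180,2.5)"
```

```text
clock 3.42 pos [495.1 198.6 431. ] th 2.52 tilt [-0.0005  0.    ] F [-0.2  0.5  0.5] w 85.7 gf 0.0 j [ 0.69  0.16  0.18 -0.   -1.59  0.93]
units now-frame [-4.000e-02 -1.000e-02  1.004e+01]
turn units z 0.0 units after turn [-4.000e-02 -1.000e-02  1.004e+01]
```

Request:
{"api": "apply_moves", "payload": {"delta_rot": [[0, 0, 0], [0, 0, 0], [0, 0, 0], [0, 0, 0], [0, 0, 0], [0, 0, 0], [0, 0, 0], [0, 0, 0], [0, 0, 0], [0, 0, 0], [0, 0, 0], [0, 0, 0], [0, 0, 0], [0, 0, 0], [0, 0, 0], [0, 0, 0], [0, 0, 0], [0, 0, 0]], "xyz": [[-0.06, 0, 1], [0, 0, 1], [0, 0, 1], [0, 0, 1], [0, 0, 1], [0, 0, 1], [0, 0, 1], [0, 0, 1], [0, 0, 1], [0, 0, 1], [0, 0, 1], [0, 0, 1], [0, 0, 1], [0, 0, 0.5], [0, 0, 0.5], [0, 0, 0.5], [0, 0, 0.5], [0, 0, 0]], "hand": [-1, -1, -1, -1, -1, -1, -1, -1, -1, -1, -1, -1, -1, -1, -1, -1, -1, -1]}}

```text
clock: 4.92
position: [491.7, 198.7, 54.2]
ee_rot: [1.0, 0.023, -0.002, 0.001]
contact_force: [-1.8, -0.1, 0.1]
gripper_width: 85.8
grasp_force: 0.0
```

Request:
{"api": "apply_moves", "payload": {"delta_rot": [[0, 0, 0], [0, 0, 0], [0, 0, 0], [0, 0, 0], [0, 0, 0], [0, 0, 0], [0, 0, 0], [0, 0, 0], [0, 0, 0], [0, 0, 0], [0, 0, 0], [0, 0, 0], [0, 0, 0]], "xyz": [[0, 0, 0], [0, 0, 0], [0, 0, 0], [0, 0, 0], [0, 0, 0], [0, 0, 0], [0, 0, 0], [0, 0, 0], [0, 0, 0], [0, 0, 0], [0, 0, 0], [0, 0, 0], [0, 0, 0]], "hand": [1, 1, 1, 1, 1, 1, 1, 1, 1, 1, 1, 1, 1]}}

```text
clock: 6.0
position: [494.2, 199.1, 57.2]
ee_rot: [1.0, 0.022, 0.001, -0.0]
contact_force: [-2.0, 1.7, 5.7]
gripper_width: 25.5
grasp_force: 62.7
```

```bash
python3 -c "from h import *;go(473.6,-126,220,18)"
```

```text
clock 6.0 pos [494.2 199.1  57.2] th 2.57 tilt [0.0013 0.001 ] F [-2.   1.7  5.7] w 25.5 gf 62.7 j [ 0.69  0.43 -0.44  0.   -0.71  0.93]
units now-frame [-1.4  12.95 -6.53]
turn units z -2.57 units after turn [-4.8  12.11 -6.51]
```

Request:
{"api": "apply_moves", "payload": {"delta_rot": [[0, 0, 0], [0, 0, 0], [0, 0, 0], [0, 0, 0], [0, 0, -0.86], [0, 0, -0.86], [0, 0, -0.86], [0, 0, 0], [0, 0, 0], [0, 0, 0], [0, 0, 0], [0, 0, 0], [0, 0, 0], [0, 0, 0], [0, 0, 0], [0, 0, 0], [0, 0, 0], [0, 0, 0], [0, 0, 0], [0, 0, 0]], "xyz": [[0, 0, -0.5], [0, 0, -1], [0, 0, -1], [0, 0, -1], [0, 0, -1], [0, 0, -1], [0, 0, -1], [-0.2, 0.5, 0], [-0.4, 1, 0], [-0.4, 1, 0], [-0.4, 1, 0], [-0.4, 1, 0], [-0.4, 1, 0], [-0.4, 1, 0], [-0.4, 1, 0], [-0.4, 1, 0], [-0.4, 1, 0], [-0.4, 1, 0], [-0.4, 1, 0], [-0.2, 0.6, 0]], "hand": [1, 1, 1, 1, 1, 1, 1, 1, 1, 1, 1, 1, 1, 1, 1, 1, 1, 1, 1, 1]}}

```text
clock: 7.67
position: [470.2, -128.6, 216.0]
ee_rot: [0.988, 0.155, -0.003, -0.001]
contact_force: [0.4, 0.6, -4.6]
gripper_width: 25.0
grasp_force: 61.4
```

Request:
{"api": "apply_moves", "payload": {"delta_rot": [[0, 0, 0], [0, 0, 0], [0, 0, 0]], "xyz": [[0, 0, 0], [0, 0, 0], [0, 0, 0]], "hand": [1, 1, 1]}}

```text
clock: 7.92
position: [472.0, -126.2, 217.2]
ee_rot: [0.988, 0.156, -0.002, -0.001]
contact_force: [-0.5, -0.5, -5.0]
gripper_width: 25.4
grasp_force: 61.4
```

Run:
```python
from h import *
go(473.6,-126,120,18)
d=np.load("a.npz");W=d["W"];z=W[...,2];f=d["f"].astype(int)
# keyway line: dark or low pixels within block
u=np.array([np.cos(np.radians(18)),np.sin(np.radians(18))]);v=np.array([-u[1],u[0]])
q=W[...,:2]-[473.6,-126];bx=q@u;by=q@v
m=(abs(bx)<20)&(abs(by)<50)
g=f.sum(-1)/3
for lo in range(-50,50,20):
  k=m&(by>=lo)&(by<lo+20); dk=k&(g<150)
  print(lo,k.sum(),dk.sum(),np.round([bx[dk].mean(),bx[dk].min(),bx[dk].max(),np.median(z[dk])],1))
s=eyes.get_image("scene");p=eyes.get_image("top")
save("t3.png",cv2.resize(p["frame"][150:270,340:480],(700,600),interpolation=cv2.INTER_CUBIC))
for n,p in(("s",s),("t",p)):
  W=world(p)
  for lo,hi in((190,212),(212,260)):
    M=(abs(W[...,0]-473)<70)&(abs(W[...,1]+126)<70)&(W[...,2]>lo)&(W[...,2]<hi)
    r=cv2.minAreaRect(W[M][:,:2].astype(np.float32));print(n,lo,M.sum(),np.round(r[0],1),np.round(r[1],1),round(r[2],1))
```

```text
clock 7.92 pos [ 472.  -126.2  217.2] th 17.95 tilt [-0.0034  0.0007] F [-0.5 -0.5 -5. ] w 25.4 gf 61.4 j [ 0.07  0.17 -0.34 -0.   -1.07  1.81]
units now-frame [0.08 0.02 3.89]
turn units z -0.01 units after turn [0.06 0.01 3.89]
-50 99 40 [-0.3 -8.   7.5 31.5]
-30 98 39 [-0.  -7.6  7.7 31.5]
-10 95 37 [-0.4 -7.9  7.3 31.4]
10 102 39 [-0.4 -7.8  6.8 30. ]
30 97 36 [ 0.1 -7.4  7.3 30.8]
s 190 125 [ 457.4 -131.9] [67.  33.4] 18.7
s 212 209 [ 460.3 -131.5] [32.7 54.8] 23.4
t 190 46 [ 433.5 -138. ] [10.6 32.7] 6.6
t 212 0 [0. 0.] [0. 0.] 0.0
```

Request:
{"api": "apply_moves", "payload": {"delta_rot": [[0, 0, 0], [0, 0, 0], [0, 0, 0], [0, 0, 0], [0, 0, 0], [0, 0, 0], [0, 0, 0], [0, 0, 0], [0, 0, 0], [0, 0, 0], [0, 0, 0]], "xyz": [[0.07, 0, 0.5], [0, 0, 0.8], [0, 0, 0.8], [0, 0, 0.8], [0, 0, 0.8], [0, 0, 0.6], [0, 0, 0.4], [0, 0, 0.3], [0, 0, 0.2], [0, 0, 0], [0, 0, 0]], "hand": [1, 1, 1, 1, 1, 1, 1, 1, 1, 1, 1]}}

```text
clock: 8.93
position: [475.4, -125.5, 89.1]
ee_rot: [0.988, 0.157, 0.0, 0.0]
contact_force: [0.1, -0.2, -6.0]
gripper_width: 25.0
grasp_force: 61.5
```

```bash
python3 -c "from h import *;go(474,-126,69,18)"
```

```text
clock 8.93 pos [ 475.4 -125.5   89.1] th 18.08 tilt [ 0.0005 -0.0001] F [ 0.1 -0.2 -6. ] w 25.0 gf 61.5 j [ 0.07  0.32 -0.5   0.   -0.75  1.81]
units now-frame [-0.06  0.    0.8 ]
turn units z 0.01 units after turn [-0.06  0.    0.8 ]
```

Request:
{"api": "apply_moves", "payload": {"delta_rot": [[0, 0, 0], [0, 0, 0], [0, 0, 0], [0, 0, 0], [0, 0, 0]], "xyz": [[-0.04, 0, 0.2], [0, 0, 0.2], [0, 0, 0.16], [0, 0, 0], [0, 0, 0]], "hand": [1, 1, 1, 1, 1]}}

```text
clock: 9.35
position: [474.1, -126.1, 75.0]
ee_rot: [0.988, 0.157, -0.0, 0.0]
contact_force: [-0.4, 1.5, -1.0]
gripper_width: 25.3
grasp_force: 62.0
```

Request:
{"api": "apply_moves", "payload": {"delta_rot": [[0, 0, 0], [0, 0, 0], [0, 0, 0], [0, 0, 0], [0, 0, 0], [0, 0, 0]], "xyz": [[0, 0, 0.06], [0, 0, 0.06], [0, 0, 0.06], [0, 0, 0.06], [0, 0, 0], [0, 0, 0]], "hand": [1, 1, 1, 1, 1, 1]}}

```text
clock: 9.85
position: [474.1, -126.0, 68.8]
ee_rot: [0.988, 0.157, 0.0, 0.0]
contact_force: [-1.6, 0.8, 1.8]
gripper_width: 25.5
grasp_force: 62.3
```

Request:
{"api": "apply_moves", "payload": {"delta_rot": [[0, 0, 0], [0, 0, 0], [0, 0, 0], [0, 0, 0]], "xyz": [[0, 0, 0.04], [0, 0, 0.04], [0, 0, 0], [0, 0, 0]], "hand": [1, 1, 1, 1]}}

```text
clock: 10.18
position: [474.1, -126.0, 67.2]
ee_rot: [0.988, 0.157, 0.0, 0.0]
contact_force: [-1.9, 1.3, 4.2]
gripper_width: 25.3
grasp_force: 62.8
```

Request:
{"api": "apply_moves", "payload": {"delta_rot": [[0, 0, 0], [0, 0, 0], [0, 0, 0]], "xyz": [[0, 0, 0.03], [0, 0, 0], [0, 0, 0]], "hand": [1, 1, 1]}}

```text
clock: 10.43
position: [474.1, -126.1, 67.1]
ee_rot: [0.988, 0.157, 0.0, 0.0]
contact_force: [-4.4, 2.5, 10.5]
gripper_width: 25.6
grasp_force: 63.6
```

Request:
{"api": "apply_moves", "payload": {"delta_rot": [[0, 0, 0], [0, 0, 0], [0, 0, 0]], "xyz": [[0, 0, 0.03], [0, 0, 0], [0, 0, 0]], "hand": [1, 1, 1]}}

```text
clock: 10.68
position: [474.1, -126.0, 67.1]
ee_rot: [0.988, 0.157, 0.0, 0.0]
contact_force: [-6.3, 2.9, 15.6]
gripper_width: 25.1
grasp_force: 64.3
```

Request:
{"api": "apply_moves", "payload": {"delta_rot": [[0, 0, 0], [0, 0, 0], [0, 0, 0], [0, 0, 0], [0, 0, 0], [0, 0, 0], [0, 0, 0], [0, 0, 0]], "xyz": [[0, 0, 0.01], [0, 0, 0], [0, 0, 0], [0, 0, 0], [0, 0, 0], [0, 0, 0], [0, 0, 0], [0, 0, 0]], "hand": [1, -1, -1, -1, -1, -1, -1, -1]}}

```text
clock: 11.35
position: [474.0, -126.1, 64.9]
ee_rot: [0.988, 0.157, -0.0, 0.0]
contact_force: [0.1, -0.6, 0.3]
gripper_width: 85.0
grasp_force: 0.0
```

```bash
python3 -c "from h import *;go(473.6,-126,250,18)"
```

```text
clock 11.35 pos [ 474.  -126.1   64.9] th 18.04 tilt [-0.0003 -0.0001] F [ 0.1 -0.6  0.3] w 85.0 gf 0.0 j [ 0.07  0.36 -0.53  0.   -0.68  1.81]
units now-frame [-0.02 -0.01 -7.41]
turn units z 0.01 units after turn [-0.02 -0.01 -7.41]
```

Request:
{"api": "apply_moves", "payload": {"delta_rot": [[0, 0, 0], [0, 0, 0], [0, 0, 0], [0, 0, 0], [0, 0, 0], [0, 0, 0], [0, 0, 0], [0, 0, 0], [0, 0, 0]], "xyz": [[0, 0, -0.3], [0, 0, -0.6], [0, 0, -1], [0, 0, -1], [0, 0, -1], [0, 0, -1], [0, 0, -1], [0, 0, -1], [0, 0, 0]], "hand": [-1, -1, -1, -1, -1, -1, -1, -1, -1]}}

```text
clock: 12.1
position: [476.9, -126.5, 243.8]
ee_rot: [0.988, 0.157, 0.006, 0.002]
contact_force: [0.5, 0.4, -0.3]
gripper_width: 85.4
grasp_force: 0.0
```

Run:
```python
from h import *
go(473.6,-126,250,18)
w=eyes.get_image("wrist");s=eyes.get_image("scene")
print(np.round(w["hand_eye"],3).tolist(),np.round(w["camera_matrix"],1).tolist())
print("scene cam",np.round(-np.array(s["R"]).T@np.array(s["t"]).ravel()))
W=world(s);u=np.array([np.cos(np.radians(18)),np.sin(np.radians(18))]);v=np.array([-u[1],u[0]])
for lo,hi in((51,61),(95,120)):
  M=(abs(W[...,0]-473)<60)&(abs(W[...,1]+126)<60)&(W[...,2]>lo)&(W[...,2]<hi)
  r=cv2.minAreaRect(W[M][:,:2].astype(np.float32));print(lo,M.sum(),np.round(r[0],1),np.round(r[1],1),round(r[2],1),np.nanmax(W[M][:,2]))
a=cv2.resize(w["frame"],(640,400));b=cv2.resize(s["frame"][215:285,345:415],(400,400),interpolation=cv2.INTER_CUBIC)
save("ws.png",cv2.resize(np.hstack([a,b]),(800,308)))
```

```text
clock 12.1 pos [ 476.9 -126.5  243.8] th 18.11 tilt [ 0.0117 -0.0014] F [ 0.5  0.4 -0.3] w 85.4 gf 0.0 j [ 0.07  0.14 -0.29  0.   -1.12  1.81]
units now-frame [-0.12 -0.06 -0.25]
turn units z 0.02 units after turn [-0.12 -0.06 -0.25]
[[0.001, -0.951, -0.309, 79.172], [1.0, 0.001, -0.001, -0.019], [0.001, -0.309, 0.951, -143.704], [0.0, 0.0, 0.0, 1.0]] [[309.7, 0.0, 319.4], [0.0, 309.7, 201.5], [0.0, 0.0, 1.0]]
scene cam [-345. -537. 1039.]
51 108 [ 470.8 -143.4] [94.7 98.7] 36.8 60.842428882126384
95 110 [ 472.2 -128.5] [43.9 26.2] 18.7 119.08200722531825
```

View pics/ws.png

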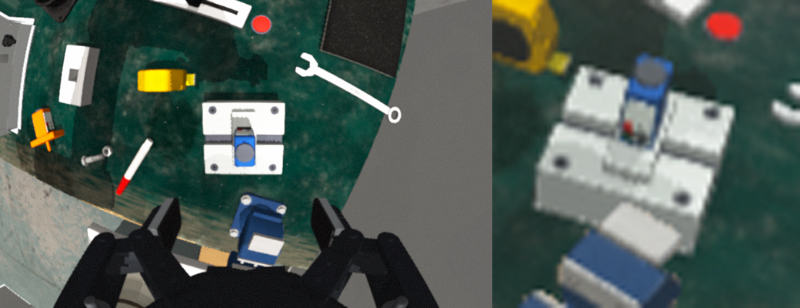

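The gauge stands flat across the keyway at wrist-view (244,145). I need a closer look at its +x face to read the pointer.

Request:
{"api": "apply_moves", "payload": {"delta_rot": [[0, 0, 0], [0, -1, 0], [0, -1, 0], [0, -1, 0], [0, -1, 0], [0, -1, 0], [0, 0, 0], [0, 0, 0], [0, 0, 0], [0, 0, 0], [0, 0, 0], [0, 0, 0], [0, 0, 0], [0, 0, 0]], "xyz": [[0.7, 0, 0], [0.6, 0, 0], [0, 0, 0], [0, 0, 0], [0, 0, 0], [0, 0, 0], [0, 0, 0], [0.45, 0, 0.79], [0.45, 0, 0.79], [0.45, 0, 0.79], [0.45, 0, 0.79], [0.4, 0, 0.7], [0, 0, 0], [0, 0, 0]], "hand": [-1, -1, -1, -1, -1, -1, -1, -1, -1, -1, -1, -1, -1, -1]}}

```text
clock: 13.37
position: [503.3, -116.4, 126.0]
ee_rot: [0.954, 0.151, -0.257, 0.041]
contact_force: [0.0, -0.2, 1.0]
gripper_width: 85.5
grasp_force: 0.0
```

Run:
```python
from h import *
go(506.9,-115.2,130)
s=arm.read_state();w=eyes.get_image("wrist");w2=[eyes.get_image("wrist")["frame"] for _ in range(3)]
f=np.mean([w["frame"]]+w2,0).astype(np.uint8)
np.savez("w.npz",f=f,p=s["position"],q=s["ee_rot"],he=w["hand_eye"],K=w["camera_matrix"],z=w["range_z"])
H=np.array(w["hand_eye"]);R=Ro.from_quat(s["ee_rot"]).as_matrix()
u=np.array([np.cos(np.radians(18)),np.sin(np.radians(18)),0])
for dx,z in((20,56),(20,84),(20,112)):
  X=np.array([473.6,-126,0])+u*dx+[0,0,z];t=R.T@(X-s["position"]);c=H[:3,:3].T@(t-H[:3,3])
  r=np.hypot(c[0],c[1]);th=np.arctan2(r,c[2]);print(z,np.round(c),[319.4+309.7*th*c[0]/r,201.5+309.7*th*c[1]/r])
save("w5.png",cv2.resize(f[140:290,240:400],(640,600),interpolation=cv2.INTER_CUBIC))
```

```text
clock 13.37 pos [ 503.3 -116.4  126. ] th 18.06 tilt [-0.4776 -0.1551] F [ 0.  -0.2  1. ] w 85.5 gf 0.0 j [ 0.14  0.55 -0.14  0.09 -1.4   1.71]
units now-frame [ 0.05 -0.   -0.22]
56 [  0. -14. 216.] [np.float64(319.540674529894), np.float64(181.03433207104646)]
84 [  0.   7. 197.] [np.float64(319.4783644717728), np.float64(211.8209478106174)]
112 [  0.  27. 178.] [np.float64(319.40280462453256), np.float64(248.7274033732872)]
```

View pics/w5.png

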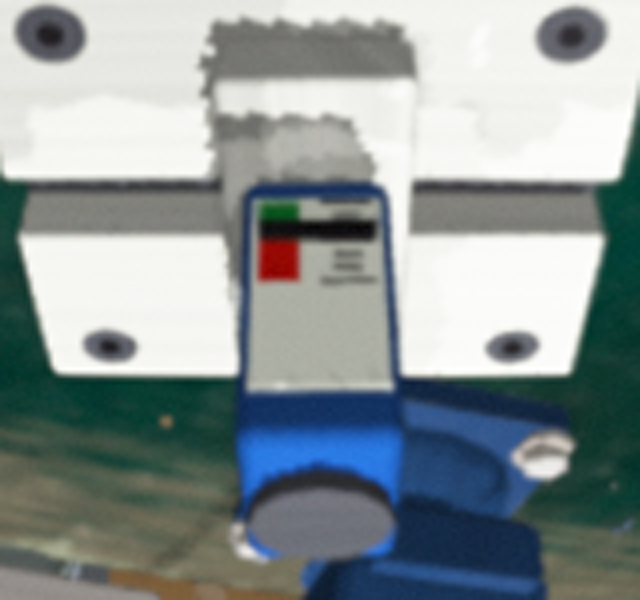

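The wrist view (upside down) shows the black pointer at crop row 230, between green (203–221) and red (240–280), so the depth is near the limit. I'll cross-check with the groove floor range data.

Run:
```python
from h import *
u=np.array([np.cos(np.radians(18)),np.sin(np.radians(18))]);v=np.array([-u[1],u[0]])
P=[("a0",np.load("a.npz")["W"]),("b0",np.load("b.npz")["W"])]+[("t",world(eyes.get_image("top"))) for _ in range(2)]
d=np.load("w.npz");K=d["K"];H=d["he"];R=Ro.from_quat(d["q"]).as_matrix()
vv,uu=np.mgrid[:400,:640];a=(uu-K[0,2])/K[0,0];b=(vv-K[1,2])/K[1,1];th=np.hypot(a,b)+1e-9
Z=d["z"].astype(float);Z[Z<=0]=np.nan
C=np.stack([np.tan(th)*a/th*Z,np.tan(th)*b/th*Z,Z],-1);C[th>1.4]=np.nan
P.append(("w",(C@H[:3,:3].T+H[:3,3])@R.T+d["p"]))
for n,W in P:
  q=W[...,:2]-[473.6,-126];bx=q@u;by=q@v;z=W[...,2]
  t=(abs(bx)>14)&(abs(bx)<45)&(abs(by)<55)&(abs(by)>25)&(z>38)&(z<50)
  print(n,"top",np.round(np.nanmedian(z[t]),1),t.sum(),end=" | ")
  for c in range(-8,8,2):
    k=(bx>=c)&(bx<c+2)&(abs(by)<57)&(abs(by)>25)&(z<60)&(z>20); print(c,k.sum(),np.round(np.nanmedian(z[k]),1) if k.any() else "",end="; ")
  print()
f=d["f"]
for r in range(186,216): print(r,f[r,306:313].mean(0).round().tolist(),f[r,330:332].mean(0).round().tolist())
```

```text
a0 top 43.7 442 | -8 16 32.0; -6 15 31.1; -4 17 31.1; -2 15 31.5; 0 16 32.2; 2 17 32.5; 4 14 30.4; 6 15 31.3; 
b0 top 46.0 261 | -8 1 42.9; -6 0 ; -4 0 ; -2 0 ; 0 4 35.2; 2 8 34.8; 4 14 38.6; 6 27 40.2; 
t top 44.0 426 | -8 14 32.4; -6 15 32.8; -4 16 30.4; -2 14 32.9; 0 16 30.2; 2 15 29.9; 4 14 31.6; 6 14 30.9; 
t top 44.0 426 | -8 14 31.0; -6 15 31.2; -4 16 30.2; -2 13 33.0; 0 16 31.2; 2 14 29.9; 4 14 31.2; 6 14 31.9; 
w top 45.2 4355 | -8 112 32.3; -6 19 32.8; -4 0 ; -2 0 ; 0 0 ; 2 0 ; 4 4 44.1; 6 83 45.0; 
186 [49.0, 64.0, 93.0] [40.0, 58.0, 90.0]
187 [25.0, 48.0, 91.0] [24.0, 50.0, 92.0]
188 [29.0, 55.0, 93.0] [43.0, 66.0, 100.0]
189 [56.0, 85.0, 97.0] [61.0, 76.0, 98.0]
190 [75.0, 115.0, 89.0] [86.0, 90.0, 90.0]
191 [48.0, 100.0, 57.0] [140.0, 142.0, 132.0]
192 [17.0, 86.0, 34.0] [154.0, 158.0, 146.0]
193 [9.0, 83.0, 31.0] [146.0, 148.0, 138.0]
194 [11.0, 67.0, 26.0] [115.0, 116.0, 109.0]
195 [14.0, 35.0, 20.0] [50.0, 50.0, 47.0]
196 [16.0, 17.0, 17.0] [14.0, 13.0, 14.0]
197 [16.0, 15.0, 17.0] [15.0, 14.0, 18.0]
198 [27.0, 18.0, 21.0] [22.0, 20.0, 22.0]
199 [59.0, 20.0, 17.0] [46.0, 46.0, 45.0]
200 [107.0, 19.0, 14.0] [109.0, 109.0, 104.0]
201 [143.0, 11.0, 5.0] [160.0, 162.0, 152.0]
202 [151.0, 9.0, 5.0] [159.0, 162.0, 152.0]
203 [150.0, 9.0, 4.0] [148.0, 150.0, 140.0]
204 [150.0, 8.0, 2.0] [156.0, 158.0, 148.0]
205 [149.0, 8.0, 4.0] [161.0, 162.0, 152.0]
206 [148.0, 7.0, 3.0] [150.0, 152.0, 144.0]
207 [145.0, 7.0, 2.0] [153.0, 156.0, 146.0]
208 [145.0, 7.0, 3.0] [152.0, 154.0, 144.0]
209 [151.0, 46.0, 41.0] [123.0, 124.0, 116.0]
210 [164.0, 121.0, 113.0] [126.0, 128.0, 120.0]
211 [171.0, 167.0, 157.0] [158.0, 160.0, 152.0]
212 [173.0, 176.0, 165.0] [172.0, 174.0, 163.0]
213 [173.0, 176.0, 165.0] [173.0, 175.0, 164.0]
214 [172.0, 175.0, 164.0] [173.0, 175.0, 164.0]
215 [173.0, 174.0, 164.0] [173.0, 176.0, 165.0]
```

Groove floor range gives about 12.5–12.8 mm from two cameras, and the pointer also sits on the green side: deep enough, so green (+y end). I'll raise, level and turn so the camera clears the spray can, with the fingers shut.

Request:
{"api": "apply_moves", "payload": {"delta_rot": [[0, 0, 0], [0, 0, 0], [0, 0, 0], [0, 0, 0], [0, 0, 0], [0, 0, 0], [0, 1, 0], [0, 1, 0], [0, 1, 0], [0, 1, 0], [0, 1, 0], [0, 0, 0]], "xyz": [[-0.5, 0, -0.86], [-0.5, 0, -0.86], [-0.5, 0, -0.86], [-0.5, 0, -0.86], [-0.5, 0, -0.86], [-0.5, 0, -0.86], [0, 0, 0], [0, 0, 0], [0, 0, 0], [0, 0, 0], [0, 0, 0], [0, 0, 0]], "hand": [-1, -1, -1, -1, 1, 1, 1, 1, 1, 1, 1, 1]}}

```text
clock: 14.67
position: [501.4, -116.9, 278.4]
ee_rot: [0.988, 0.156, 0.004, -0.0]
contact_force: [-0.5, -0.5, -0.3]
gripper_width: -0.2
grasp_force: 0.0
```

Request:
{"api": "apply_moves", "payload": {"delta_rot": [[0, 0, 1], [0, 0, 1], [0, 0, 1], [0, 0, 1], [0, 0, 1], [0, 0, 1], [0, 0, 1], [0, 0, 1], [0, 0, 1], [0, 0, 1], [0, 0, 1], [0, 0, 1], [0, 0, 1], [0, 0, 1], [0, 0, 1], [0, 0, 1], [0, 0, 1], [0, 0, 1], [0, 0, 0.8], [0, 0, 0]], "xyz": [[0, 0, 0], [0, 0, 0], [0, 0, 0], [0, 0, 0], [0, 0, 0], [0, 0, 0], [0, 0, 0], [0, 0, 0], [0, 0, 0], [0, 0, 0], [0, 0, 0], [0, 0, 0], [0, 0, 0], [0, 0, 0], [0, 0, 0], [0, 0, 0], [0, 0, 0], [0, 0, 0], [0, 0, 0], [0, 0, 0]], "hand": [1, 1, 1, 1, 1, 1, 1, 1, 1, 1, 1, 1, 1, 1, 1, 1, 1, 1, 1, 1]}}

```text
clock: 16.33
position: [504.0, -116.2, 276.1]
ee_rot: [-0.677, 0.736, -0.0, -0.0]
contact_force: [0.2, -0.7, 0.3]
gripper_width: -0.0
grasp_force: 0.0
```

```bash
python3 -c "from h import *;go(657.8,-32,260,-94.6)"
```

```text
clock 16.33 pos [ 504.  -116.2  276.1] th -94.83 tilt [-0.0002 -0.0003] F [ 0.2 -0.7  0.3] w -0.0 gf 0.0 j [ 0.09  0.17 -0.18  0.   -1.22 -0.17]
units now-frame [-3.88 -5.85  0.64]
turn units z -0.04 units after turn [-3.85 -5.86  0.64]
```

Request:
{"api": "apply_moves", "payload": {"delta_rot": [[0, 0, 0], [0, 0, 0], [0, 0, 0], [0, 0, 0], [0, 0, 0], [0, 0, 0], [0, 0, 0], [0, 0, 0], [0, 0, 0], [0, 0, 0], [0, 0, 0], [0, 0, 0], [0, 0, 0], [0, 0, 0], [0, 0, 0], [0, 0, 0], [0, 0, 0]], "xyz": [[-0.65, -0.98, 0], [-0.65, -0.98, 0], [-0.65, -0.98, 0], [-0.65, -0.98, 0], [-0.65, -0.98, 0], [-0.65, -0.97, 0], [0, 0, 0], [0, 0, 0], [0, 0, 1], [0, 0, 1], [0, 0, 1], [0, 0, 1], [0, 0, 1], [0, 0, 1], [0, 0, 0.7], [0, 0, 0], [0, 0, 0]], "hand": [1, 1, 1, 1, 1, 1, 1, 1, 1, 1, 1, 1, 1, 1, 1, 1, 1]}}

```text
clock: 17.75
position: [657.4, -32.0, 108.3]
ee_rot: [-0.677, 0.736, 0.0, -0.001]
contact_force: [0.1, 0.3, 1.2]
gripper_width: 0.1
grasp_force: 0.0
```

Run:
```python
from h import *
go(657.8,-32,36,-94.6)
w=eyes.get_image("top");W=world(w)
m=(abs(W[...,0]-661)<40)&(abs(W[...,1]-13)<45)&(W[...,2]>45)&(W[...,2]<62)
p=W[m];print(m.sum(),np.round(np.median(p,0),1))
```

```text
clock 17.75 pos [657.4 -32.  108.3] th -94.72 tilt [-0.0015 -0.0008] F [0.1 0.3 1.2] w 0.1 gf 0.0 j [ 0.2   0.54 -0.06  0.   -0.97 -0.28]
units now-frame [-0.   -0.02  2.89]
turn units z -0.02 units after turn [-0.   -0.02  2.89]
55 [658.5  12.5  53.8]
```

Request:
{"api": "apply_moves", "payload": {"delta_rot": [[0, 0, 0], [0, 0, 0], [0, 0, 0], [0, 0, 0], [0, 0, 0], [0, 0, 0], [0, 0, 0], [0, 0, 0], [0, 0, 0], [0, 0, 0], [0, 0, 0], [0, 0, 0], [0, 0, 0], [0, 0, 0], [0, 0, 0], [0, 0, 0], [0, 0, 0]], "xyz": [[0, 0, 0.9], [0, 0, 0.9], [0, 0, 0.7], [0, 0, 0.4], [0, 0, 0], [-0.3, 0, 0], [-0.3, 0, 0], [-0.3, 0, 0], [-0.3, 0, 0], [-0.3, 0, 0], [-0.3, 0, 0], [-0.3, 0, 0], [-0.3, 0, 0], [-0.3, 0, 0], [-0.3, 0, 0], [0, 0, 0], [0, 0, 0]], "hand": [1, 1, 1, 1, 1, 1, 1, 1, 1, 1, 1, 1, 1, 1, 1, 1, 1]}}

```text
clock: 19.22
position: [664.1, 44.3, 35.2]
ee_rot: [-0.677, 0.736, 0.0, -0.0]
contact_force: [-0.4, 0.3, -0.2]
gripper_width: 0.0
grasp_force: 0.0
```

Request:
{"api": "apply_moves", "payload": {"delta_rot": [[0, 0, 0], [0, 0, 0], [0, 0, 0], [0, 0, 0]], "xyz": [[-0.12, 0, 0], [-0.12, 0, 0], [0, 0, 0], [0, 0, 0]], "hand": [1, 1, 1, 1]}}

```text
clock: 19.55
position: [664.9, 49.5, 35.5]
ee_rot: [-0.677, 0.736, 0.0, 0.0]
contact_force: [-0.5, 0.0, -0.7]
gripper_width: 0.0
grasp_force: 0.0
```

Request:
{"api": "apply_moves", "payload": {"delta_rot": [[0, 0, 0], [0, 0, 0], [0, 0, 0], [0, 0, 0]], "xyz": [[-0.1, 0, 0], [-0.1, 0, 0], [0, 0, 0], [0, 0, 0]], "hand": [1, 1, 1, 1]}}

```text
clock: 19.88
position: [665.0, 52.2, 35.6]
ee_rot: [-0.677, 0.736, -0.0, -0.001]
contact_force: [0.2, -7.5, -0.2]
gripper_width: 0.4
grasp_force: 3.7
```

Run:
```python
from h import *
go(666.4,73,54)
p=eyes.get_image("top");W=world(p)
s=eyes.get_image("scene")
save("t7.png",cv2.resize(np.hstack([p["frame"][120:170,290:410],s["frame"][170:220,330:450]]),(800,167),interpolation=cv2.INTER_CUBIC))
```

```text
clock 19.88 pos [665.   52.2  35.6] th -94.79 tilt [-0.0016 -0.0026] F [ 0.2 -7.5 -0.2] w 0.4 gf 3.7 j [ 0.32  0.63 -0.1   0.   -0.84 -0.41]
units now-frame [-0.83  0.02 -0.74]
```

View pics/t7.png

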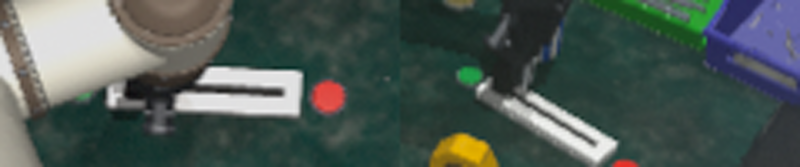

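The picture shows the fingers at the green end of the track, and the 7.5 N reading says the stop is reached. I'll back off, rise and check.

Request:
{"api": "apply_moves", "payload": {"delta_rot": [[0, 0, 0], [0, 0, 0], [0, 0, 0], [0, 0, 0], [0, 0, 0], [0, 0, 0], [0, 0, 0], [0, 0, 0], [0, 0, 0], [0, 0, 0], [0, 0, 0], [0, 0, 0], [0, 0, 0], [0, 0, 0], [0, 0, 0], [0, 0, 0], [0, 0, 0], [0, 0, 0]], "xyz": [[0.4, 0, 0], [0.6, 0, 0], [0, 0, -1], [0, 0, -1], [0, 0, -1], [0, 0, -1], [0, 0, -1], [0, 0, -1], [0, 0, -1], [0, 0, -1], [0, 0, -1], [0, 1, -1], [0, 1, 0], [0, 1, 0], [0, 1, 0], [0, 1, 0], [0, 0, 0], [0, 0, 0]], "hand": [1, 1, 1, 1, 1, 1, 1, 1, 1, 1, 1, 1, 1, 1, 1, 1, 1, 1]}}

```text
clock: 21.48
position: [537.9, 39.5, 286.8]
ee_rot: [-0.677, 0.736, -0.0, 0.001]
contact_force: [0.1, 0.2, 0.1]
gripper_width: -0.3
grasp_force: 0.0
```

Run:
```python
from h import *
go(0,0,0)
for n in("top","scene"):
  p=eyes.get_image(n);W=world(p);x,y,z=W[...,0],W[...,1],W[...,2]
  m=(abs(x-664)<30)&(y>-80)&(y<110)&(z>45)&(z<62);print(n,"tally",m.sum(),np.round(np.median(W[m],0),1))
  m=(abs(x-473)<60)&(abs(y+126)<60)&(z>105)&(z<125)
  if m.sum()>5:
    r=cv2.minAreaRect(W[m][:,:2].astype(np.float32));print("gauge",m.sum(),np.round(r[0],1),np.round(r[1],1),round(r[2],1),np.round(np.median(z[m]),1))
save("s8.png",cv2.resize(p["frame"][160:300,290:480],(760,560),interpolation=cv2.INTER_CUBIC))
```

```text
clock 21.48 pos [537.9  39.5 286.8] th -94.73 tilt [0.0021 0.0012] F [0.1 0.2 0.1] w -0.3 gf 0.0 j [ 0.37  0.2  -0.11 -0.   -1.26 -0.46]
units now-frame [ 3.36 21.34 11.43]
top tally 48 [671.   72.2  53.8]
gauge 138 [ 473.9 -126.7] [39.2 26.3] 19.1 111.3
scene tally 40 [661.6  70.3  54.1]
gauge 88 [ 470.6 -128.8] [41.2 25.8] 17.6 112.8
```

View pics/s8.png

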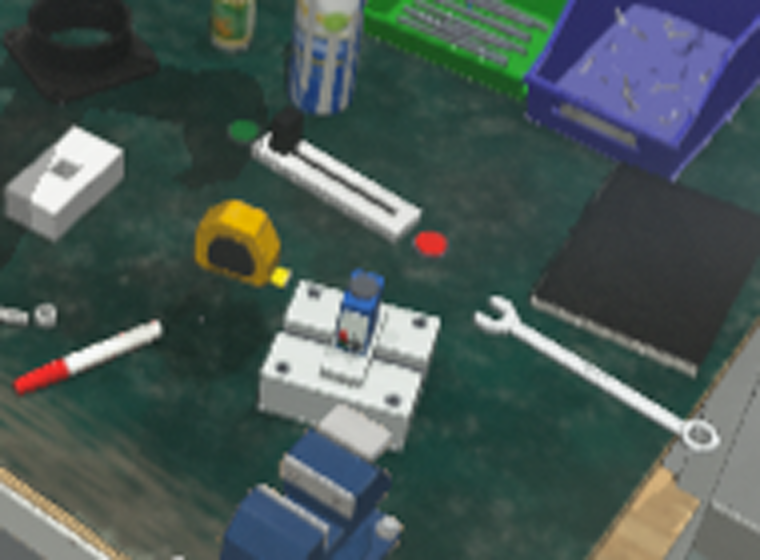

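The tally grip is home at the green tag (288,130), the gauge stands flat on the block (360,320), and the bystanders have not moved.

```bash
python3 -c "from h import *;print(arm.job_done())"
```

```text
the job is handed in; nothing more can be done
None
```

The gauge is standing flat and square across the keyway, the depth read about 12.5–13 mm (at or over the 12 mm limit), the tally grip is fully home at the green tag, and the job is handed in; no verdict came back.

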